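# Unlock and open the chamber of a twin dosing unit

### The job

Pull the key out of the pump isolator (the small box in front), push it fully into the lock on the twin dosing unit and turn it clockwise to the stop, so that the bolt frees the cap next to it; leave the key in the lock. Then unscrew that cap: its thread may be right- or left-handed, so try both ways, and lift it straight off its neck. Finish still holding the cap level, at least 5 cm up and right above its open neck so that drips fall back in, and do not disturb the unit's other cap or the things around.

Things in the scene. Friction and masses are not known exactly. Their poses are not given: they have to be found in the camera images.
- unit: Fixed white twin dosing unit, 130 x 325 mm, flat deck 100 mm high. Origin: centre of its underside; x away from the robot, y along its length. On the deck in a row: key lock at y = -105 mm, lockable cap at y = 0, second cap at y = +105 mm. Lock housing 52 x 46 mm, 18 mm above the deck (its 39 mm steel bezel 21 mm); a guide 17 mm wide, 13 mm high carries the bolt from it towards the first cap.
- lock_mouth (a point): Centre of the lock's round brass key plug, on its top face, 120 mm above the worktop. Its open key slot, 18.5 x 7.5 mm and 19 mm deep, lies along this point's x axis (the unit's x) while locked; the bezel round it stands 1 mm higher. This frame does not turn with the plug.
- lock (a joint): Turn of the key plug: 0 locked, grows clockwise seen from above, 1.1 rad at its stop; it cannot go the other way, turns with about 0.2 N m and stays where it is left. It draws the bolt 10 mm out of the slot in the cap's collar; from 0.85 on the cap is free to turn. The key has about 0.3 rad of play in the slot, so the hand must turn up to about 1.4 rad.
- key_bow (a point): Loose key, 45 g, upright in the isolator at the start: centre of its flat black bow, 34 mm wide (along the key's x), 10 mm thick (along y: grip it here), 30 mm high. Blade 16 x 5 mm, wide along the same x (13 x 3 at its first 4 mm). A 31 mm round collar, underside 30 mm below this point, stops it on the bezel. It works either way round.
- key_tip (a point): Tip of the key's blade (centre of its lower end), 47 mm below the bow's centre; same axes as the bow. Fully in the lock it lies 16 mm below lock_mouth.
- isolator_mouth (a point): Pump isolator, a fixed grey box 70 x 70 mm, 55 mm high, on a steel foot plate: centre of its key plug's top, 60 mm above the worktop. Its slot is like the lock's and holds the key's blade upright; the pump is already off, so the key pulls straight up and out (16 mm).
- cap_centre (a point): The lockable cap, nearest the lock: point on its axis in the grip zone, 14 mm below its top, 30 mm above its lower rim. Loose grey fluted round cap, 48 mm across, 44 mm high, 80 g, with a 62 mm wide, 6 mm thick collar at its lower rim that has a slot for the bolt. Free, it turns with under 0.1 N m; the bolt and the thread stop resist far more (grip it with 40 N or more).
- cap_rim (a point): Centre of the lockable cap's lower rim, 30 mm below cap_centre; same axes as the cap. Lugs inside hold it under a quick thread: it cannot be pulled off unturned. In the wrong sense it meets a firm stop after some 10 degrees; in the other it comes free (any turn of 70 to 125 degrees will do, no need to rise meanwhile) and then lifts straight up. Which sense loosens it differs and is not marked.
- neck (a point): Point on the lockable neck's axis, fixed on the unit, at the height of the seated cap's lower rim (103 mm above the worktop); the cap's rise is measured from here. The neck is 28 mm across (37 mm over its thread) and ends 24 mm above this point.
- cap2_centre (a point): The other chamber's cap, of the same shape, 105 mm along the unit's y from the lockable one; its thread has the opposite hand. It stays shut.
- conditioner: White bottle with a black cap, 253 mm high, 73 mm across, at the back; a bystander, origin at the centre of its underside.
- spray_starch: Blue and white aerosol can, 196 mm high, 54 mm across, at the back; a bystander, origin at the centre of its underside.
- soda_jar: Small jar with a dark lid, 105 mm high, 44 mm across, at the back; a bystander, origin at the centre of its underside.
- balm_pot: Flat grey-lidded balm pot, 69 mm across, 41 mm high, right of the unit; a bystander, origin at the centre of its underside.
- dosing_cup: Light blue measuring cup with a tab, 71 x 90 x 62 mm, in front of the unit's left end; a bystander, origin at the centre of its underside.
- scrub_brush: Wooden scrubbing brush, 62 x 152 x 46 mm, front left; a bystander, origin at the centre of its underside.
- tape_measure: Red tape measure, 56 x 88 x 19 mm, right of the isolator; a bystander, origin at the centre of its underside.
There are look-alikes about, which are no part of the job. Leave any green look-alike of the part that bears key_bow alone.

How it is judged (in metres and radians):
On the way, in this order (a step that is already met when the one before it is completed fails the run):
1. the key is fully in the dosing unit's lock (horizontal distance between key_tip and lock_mouth below 0.006 m and z of key_tip in the frame of lock_mouth below -0.011 m and angle between key_tip's own z axis and vertical below 0.2 rad), for 0.1 s.
2. the lock is turned and the bolt is out of the cap's collar (all of step 1 and value of joint lock above 0.85 rad), for 0.2 s.
3. the freed cap is held and comes up off its neck (z of cap_rim in the frame of neck above 0.02 m and contact force between cap and the fingers above 0.5 N), for 0.1 s.
At the end, for the whole second after the job is handed in: The fingers hold the lockable cap: rim over 45 mm above its seat, within 40 mm of the neck's axis, tilted under 0.3 rad, still, off the unit. The key is fully in the lock (within 6 mm, over 11 mm deep), lock beyond 0.85 rad, the other cap moved under 12 mm (all of step 2 and z of cap_rim in the frame of neck above 0.045 m and horizontal distance between cap_rim and neck below 0.04 m and angle between cap_rim's own z axis and vertical below 0.3 rad and contact force between cap and the fingers above 0.5 N and contact force between cap and unit below 0.05 N and linear speed of cap below 0.03 m/s and distance of cap2_centre from where it was at the start of the episode below 0.012 m); the arm keeps its last pose, push and grip.
It fails at once if the other chamber's cap is taken off or shifted by more than 12 mm (distance of cap2_centre from where it was at the start of the episode above 0.012 m).
It fails at once if a bystander on the worktop is shifted by more than 4 cm (distance of any of conditioner, spray_starch, soda_jar, balm_pot, dosing_cup, scrub_brush, tape_measure from where it was at the start of the episode above 0.04 m).
It also fails if it takes over 56 s, if anything falls off the work surface, if the arm or the gripper's body presses on something with over 40 N, if the wrist force passes 120 N, or if a joint passes its speed limit or range.

### The arm

A 6-joint arm with a two-finger parallel gripper is mounted at the origin on a cart in front of the work surface, level with it; the furniture and walls round the work are solid. World frame = base frame: x ahead of the robot, y to its left, z up, the work surface at z = 0. Lengths are in mm, angles in rad, forces in N, time in s.
With the tool pointing down it reaches from about 400 to 825 mm from the base axis. Payload 7 kg.
Tool frame: the origin (TCP) lies at the very end of the fingers, on their centre line; the grasp point (between the pads) lies 19 mm behind it; z points along the fingers, y is the line along which they close (so a half turn about z gives the same grasp; the last joint's range is limited). The gripper opens to 88 mm and grips with 3 to 60 N. Pads are 19 mm wide; open, the fingers measure 130 mm over their backs; the gripper's body (78 mm by 193 mm) begins 47 mm behind the grasp point.
Start: joints at [1.584, 0.359, 0.012, 0, -1.224, -0.288], TCP at [183.174, 649.648, 226.561] pointing down, gripper open.
Joint ranges: [-3.07, 3.07], [-1.43, 2.12], [-1.02, 1.25], [-3.03, 1.67], [-3.05, -0], [-3.03, 3.03]. Speed limits (rad/s): [2.39, 2.39, 3.01, 3.14, 3.14, 3.14].

### API

Orientations are given as a unit quaternion [x, y, z, w].
In Python, from plant import bot gives the robot as it stands. Calls block until the motion is done:
- bot.move_ptp(position, orientation): joint-space move of the TCP to a pose.
- bot.line_to(position, velocity=150, ori=None): straight line of the TCP; ori=None keeps the orientation; velocity is the mean speed in mm/s.
- bot.move_joints(angles): joint-space move.
- bot.move_gripper(opening, force=None): finger opening in mm; force is the grip in N (None keeps the last); returns when the fingers have stopped.
- bot.pause(seconds).
- bot.solve_ik(position, orientation): joint angles nearest the present ones, or None.
- bot.read_state(): the state.
- bot.camera(name): name is "scene" or "top"; returns the picture (480x640x3 uint8, red, green, blue); there is no depth.
- bot.get_calibration(name): a dict with "fx", "fy", "cx", "cy" (pixels), "distortion" ([k1, k2, p1, p2, k3] as OpenCV has them; the pictures are not rectified), "view" (4x4, takes a point from world to camera coordinates). Camera axes: x right, y up, looking along -z (the intrinsics and any distortion apply to the point x, -y, -z); pixel columns grow to the right and rows downward; lengths in mm; the calibration is good to about 2 mm. A picture is of the moment at which its call begins. get_calibration takes no time and is no camera call.
A pose or a line that the arm cannot do raises bot.Unreachable and nothing moves.
- bot.close_job(): hands the job in; it is judged then, once.
The state is a dict: "t": time; "joint_pos": joint angles; "qvel": joint speeds; "tau": joint torques, N m; "tcp_pos": TCP position; "eef_rot": TCP orientation; "contact_force": force on the tool from outside, world axes, zero at the start; "moment": the same for the moment, N m; "width": finger opening in mm; "finger_force": force on a finger pad.
Only numpy, scipy, OpenCV 4.12 (cv2) and the standard library are available. Lean on these libraries where they do the work, as an engineer would, in place of code of your own. Each camera call takes 0.05 s, during which the arm holds its last target. There are 200 camera calls.

## Working session

There is one attempt and no reset: what is moved stays moved. The work goes in short steps, each a Python script; the robot and the scene stay as the last script left them, time stands still between calls to the robot, and variables do not carry over. Pictures are saved under pics/ and viewed, at most 10 in all, crops included, and the job is handed in when it is done.

```bash
ls; mkdir -p pics; python3 - <<'E'
from plant import bot
import cv2,numpy as np
np.set_printoptions(precision=4,suppress=True)
for n in("scene","top"):
    cv2.imwrite(f"pics/{n}0.png",bot.camera(n)[:,:,::-1]); c=bot.get_calibration(n); print(n,{k:c[k] for k in c if k!='view'}); print(np.array(c['view']))
print(bot.read_state())
E
```

```text
pics
scene {'fx': 547.6702328249003, 'fy': 547.6702328249003, 'cx': 321.58282107544386, 'cy': 238.92961937608146, 'distortion': array([-0.0796,  0.    ,  0.    ,  0.    ,  0.    ])}
[[   0.6089   -0.7931   -0.015  -481.6523]
 [   0.5617    0.4177    0.7141 -352.6198]
 [  -0.5601   -0.4432    0.6999 -996.8838]
 [   0.        0.        0.        1.    ]]
top {'fx': 604.6077422140268, 'fy': 604.6077422140268, 'cx': 328.40030704560763, 'cy': 235.79022277805245, 'distortion': array([-0.0121,  0.    ,  0.    ,  0.    ,  0.    ])}
[[    0.0162    -0.9999     0.0041  -187.9573]
 [    0.9925     0.0166     0.1213  -576.7037]
 [   -0.1213     0.0022     0.9926 -1411.9022]
 [    0.         0.         0.         1.    ]]
{'t': 0.1, 'joint_pos': array([ 1.5841,  0.3593,  0.0112, -0.0003, -1.2241, -0.2881]), 'qvel': array([ 0.0007, -0.0002,  0.0024,  0.0019,  0.    ,  0.0001]), 'tau': array([ -0.0011, -58.4163,  29.3754,   7.0156,   0.0102,  -0.0001]), 'tcp_pos': array([183.0929, 649.2467, 225.7249]), 'eef_rot': array([ 0.9906, -0.137 , -0.    ,  0.0007]), 'contact_force': array([ 0.6253,  0.4578, -0.2747]), 'moment': array([-0.0178, -0.0323, -0.0002]), 'finger_force': 0.0, 'width': 87.99300603172298}
```

View pics/scene0.png

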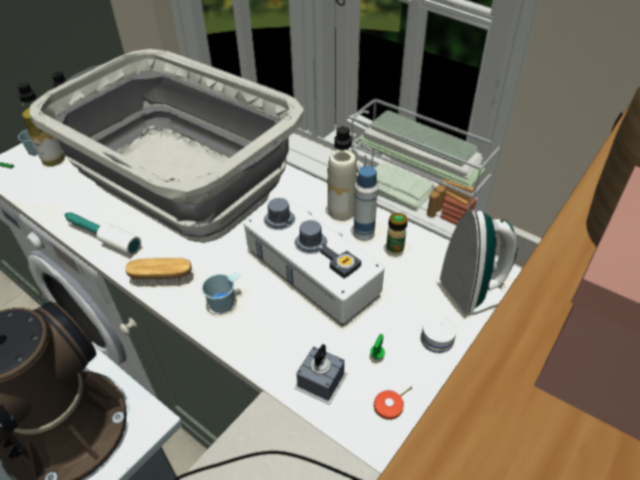

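View pics/top0.png

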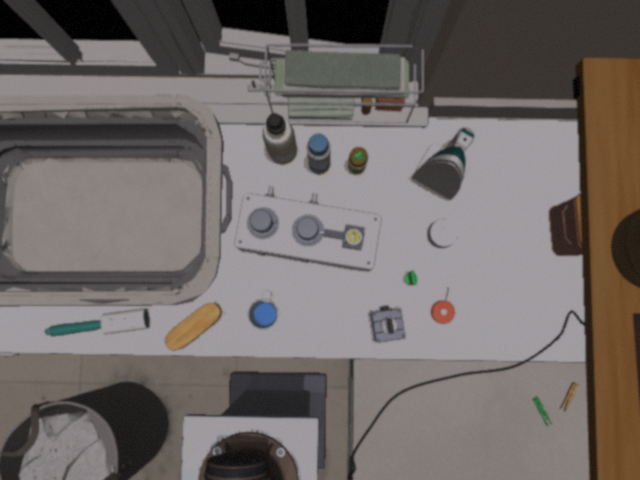

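The isolator with the black key is at scene (320,365) and top (387,322). The green look-alike is at scene (377,348) and top (411,278), so I'll leave it alone. On the unit, the lock is at top (353,237), the lockable cap at (308,229) and cap2 at (262,221). I'll confirm these in one enlarged crop.

```bash
cat > h.py <<'E'
from plant import bot
import cv2,numpy as np
np.set_printoptions(precision=4,suppress=True)
def ray(n,px):
    c=bot.get_calibration(n);V=np.array(c['view']);K=np.array([[c['fx'],0,c['cx']],[0,c['fy'],c['cy']],[0,0,1]])
    u=cv2.undistortPoints(np.array([[px]],float),K,np.array(c['distortion']))[0,0]
    d=V[:3,:3].T@np.array([u[0],-u[1],-1.]);o=-V[:3,:3].T@V[:3,3]
    return o,d/np.linalg.norm(d)
def onz(n,px,z):
    o,d=ray(n,px);return o+d*(z-o[2])/d[2]
def proj(n,P):
    c=bot.get_calibration(n);V=np.array(c['view']);K=np.array([[c['fx'],0,c['cx']],[0,c['fy'],c['cy']],[0,0,1]])
    p=V[:3,:3]@np.array(P,float)+V[:3,3]
    return cv2.projectPoints((p*[1,-1,-1])[None],np.zeros(3),np.zeros(3),K,np.array(c['distortion']))[0][0,0]
def tri(a,b):
    (o1,d1),(o2,d2)=ray("scene",a),ray("top",b)
    s=np.linalg.lstsq(np.c_[d1,-d2],o2-o1,rcond=None)[0];p,q=o1+s[0]*d1,o2+s[1]*d2
    return (p+q)/2,np.linalg.norm(p-q)
E
python3 - <<'E'
from h import *
t=cv2.imread("pics/top0.png");s=cv2.imread("pics/scene0.png")
R=lambda im,x,y,w,h,W,H:cv2.resize(im[y:y+h,x:x+w],(W,H),interpolation=cv2.INTER_CUBIC)
a=R(t,230,185,160,90,480,270); b=R(t,365,300,50,50,300,300)[:270]
b=R(t,365,298,53,45,318,270)
c=R(s,285,335,66,66,318,318);d=R(s,240,190,150,100,480,320)[:318]
cv2.imwrite("pics/crop1.png",np.vstack([np.hstack([a,b]),np.hstack([d,c])]))
E
```

```text
(no output)
```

View pics/crop1.png

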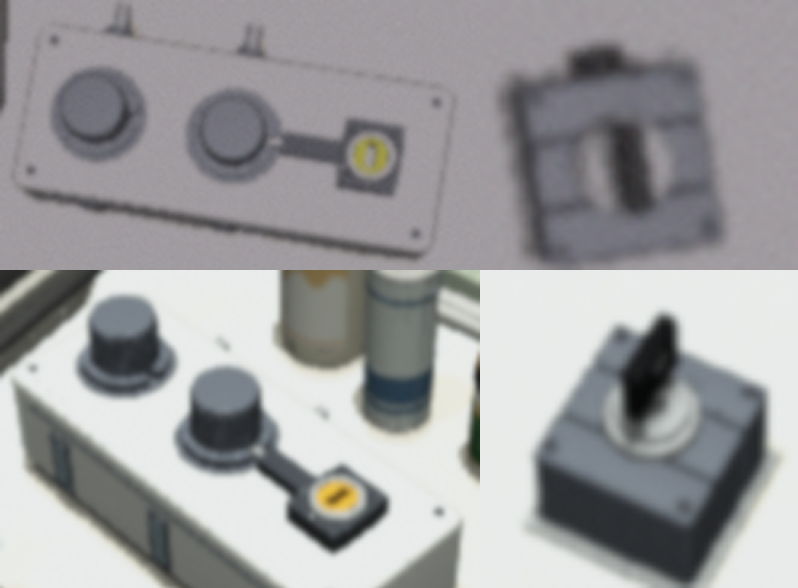

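The crop confirms it: the only black bow stands in the grey isolator at top (389.7,325.8). The lock's yellow plug is at top (354,237), and the bolt guide runs to the middle cap at (307,229), which makes that one the lockable cap. Next I'll measure the positions.

```bash
python3 - <<'E'
from h import *
t=cv2.imread("pics/top0.png");s=cv2.imread("pics/scene0.png")
def cen(im,box,f):
    x,y,w,h=box;r=im[y:y+h,x:x+w];m=f(r).astype(np.uint8)
    n,l,st,ce=cv2.connectedComponentsWithStats(m);
    return [(st[i,4],tuple(np.round(ce[i]+[x,y],2)),st[i,:4]+[x,y,0,0]) for i in range(1,n) if st[i,4]>3]
yel=lambda r:(r[:,:,2].astype(int)-r[:,:,0]>50)
a=cen(s,(320,240,50,50),yel);b=cen(t,(335,220,40,35),yel);print("yel",a,b)
ya=max(a)[1];yb=max(b)[1]
print("tri",tri(ya,yb),onz("top",yb,120),onz("scene",ya,120))
for n in("scene","top"):
    V=bot.get_calibration(n)['view'];print(n,"cam",-V[:3,:3].T@V[:3,3])
# screws, local darkest centroid
g=cv2.cvtColor(t,cv2.COLOR_BGR2GRAY).astype(float)
S=[]
for u,v in((55,40),(436,103),(416,233),(31,170)):
    x,y=int(230+u/3),int(185+v/3);r=g[y-2:y+4,x-2:x+4];w=np.clip(np.median(r)-8-r,0,None);yy,xx=np.mgrid[y-2:y+4,x-2:x+4]
    p=((w*xx).sum()/w.sum(),(w*yy).sum()/w.sum());S.append(onz("top",p,100));print(p,S[-1])
S=np.array(S);c=S.mean(0);y=S[0]+S[3]-S[1]-S[2];print("unit c",c,"yaw",np.arctan2(-y[0],y[1]))
x=(S[0]+S[1]-S[2]-S[3]);print("yawx",np.arctan2(x[1],x[0]))
blk=lambda r:(r.max(2)<48)
for n,im,box in(("top",t,(365,298,53,45)),("scene",s,(285,335,66,50))):
    print(n,cen(im,box,blk))
    m=blk(im[box[1]:box[1]+box[3],box[0]:box[0]+box[2]])
ring=lambda r:(r.min(2)>115)
x0,y0=370,300
print(g[310:342,376:404].astype(int))
E
```

```text
yel [(np.int32(104), (np.float64(345.0), np.float64(260.41)), array([339, 256,  13,  10]))] [(np.int32(66), (np.float64(353.26), np.float64(236.39)), array([348, 232,  11,  10]))]
tri (array([ 568.6177, -234.0806,  121.5851]), np.float64(0.4281277689838141)) [ 568.9556 -234.3094  120.    ] [ 569.6846 -233.0802  120.    ]
scene cam [ -67.0352 -676.5214  942.3015]
top cam [ 404.1128 -175.3433 1472.1856]
(np.float64(247.65217391304347), np.float64(197.90993788819875)) [656.6165   9.0694 100.    ]
(np.float64(375.0378787878788), np.float64(218.75)) [ 613.0099 -284.7173  100.    ]
(np.float64(368.1006289308176), np.float64(262.4842767295597)) [ 512.1617 -269.6166  100.    ]
(np.float64(239.85049833887044), np.float64(241.265780730897)) [555.8637  23.6169 100.    ]
unit c [ 584.413  -130.4119  100.    ] yaw -0.14764940426913822
yawx -0.14601707108123915
top []
scene [(np.int32(121), (np.float64(319.69), np.float64(355.74)), array([315, 346,  10,  20])), (np.int32(45), (np.float64(337.29), np.float64(378.09)), array([333, 369,   9,  16]))]
[[118 115 115  99  74  63  61  63  66  71  76  83  
[... 2993 characters left out ...]
104 114 119 119 119 120 120 119 120 118 119 119 120 121 120 118 118 117
  118 120 119 118 117 117 117 107  94  91]
 [ 99 112 114 119 120 120 120 120 119 119 121 119 118 119 120 116 118 118
  118 117 113 111 113 115 112 108 102 100]
 [ 93 104 108 111 117 119 119 120 118 117 118 117 118 116 114 113 116 113
  115 114 112 108 108 111 113 116 116 116]
 [ 82  94  96 103 113 119 119 118 118 116 113 112 113 112 111 110 109 115
  119 120 117 115 118 120 127 133 137 138]
 [ 84  93  96 102 110 115 115 114 110 109 109 112 116 119 119 122 123 130
  136 138 138 139 138 140 145 150 154 150]
 [101 101 105 105 107 116 121 120 119 117 119 126 134 139 142 141 143 147
  150 154 152 152 152 155 154 154 156 158]]
```

```bash
cat >> h.py <<'E'
def keytop(t,box,z,thr=80):
    """dark bow in top view -> centre and yaw (x axis of the key, mod pi) at height z"""
    x,y,w,h=box;m=(t[y:y+h,x:x+w].max(2)<thr).astype(np.uint8)
    n,l,st,ce=cv2.connectedComponentsWithStats(m);i=1+np.argmax(st[1:,4])
    p=np.argwhere(l==i)[:,::-1]+[x,y]
    W=np.array([onz("top",q,z)[:2] for q in p.astype(float)]);c=W.mean(0)
    d=np.linalg.svd(W-c)[2][0];d*=np.sign(d[0]);Q=(W-c)@np.c_[d,[-d[1],d[0]]]
    return c,np.arctan2(d[1],d[0]),np.ptp(Q,axis=0),p.mean(0)
E
python3 - <<'E'
from h import *
t=cv2.imread("pics/top0.png")
for thr in(70,85,95): print(keytop(t,(383,317,13,18),101,thr))
k=keytop(t,(383,317,13,18),101,85)
print("tri",tri((319.69,355.74),k[3]))
s0=bot.read_state()
# reachability test: tool down, closing direction (y) at angle; quats
def q(a): return [np.cos(a/2),np.sin(a/2),0,0]
for name,P,a in(("key",[*k[0],91],k[1]),("lock",[569,-234.2,151],-.147)):
  for off in(0,np.pi,-np.pi):
    for turn in(0,-1.4):
      r=bot.solve_ik([P[0],P[1],P[2]-19+19],q(a+off+turn));print(name,off,turn,r)
for a in np.arange(-3,3.2,.5): print(round(a,2),bot.solve_ik([584.4,-130.4,140],q(a)))
E
```

```text
(array([ 371.364 , -318.5636]), np.float64(0.2241465343343804), array([30.5366,  9.0279]), array([389.3929, 325.3571]))
(array([ 371.2159, -318.6645]), np.float64(0.20864459097805166), array([34.3845, 11.9862]), array([389.4375, 325.425 ]))
(array([ 371.4733, -318.3714]), np.float64(0.22238555788885048), array([35.7935, 13.2136]), array([389.3077, 325.3077]))
tri (array([ 370.9118, -319.8773,   89.2625]), np.float64(0.04253146873124492))
key 0 0 [-0.3065  0.1922 -0.5705  0.     -0.8081  2.086 ]
key 0 -1.4 [-0.3065  0.1922 -0.5705  0.     -0.8081  0.686 ]
key 3.141592653589793 0 [-0.3065  0.1922 -0.5705  0.     -0.8081 -1.0556]
key 3.141592653589793 -1.4 [-0.3065  0.1922 -0.5705  0.     -0.8081 -2.4556]
key -3.141592653589793 0 [-0.3065  0.1922 -0.5705  0.     -0.8081 -1.0556]
key -3.141592653589793 -1.4 [-0.3065  0.1922 -0.5705  0.     -0.8081 -2.4556]
lock 0 0 [-0.0735  0.3189 -0.2278  0.     -1.0241  1.4973]
lock 0 -1.4 [-0.0735  0.3189 -0.2278  0.     -1.0241  0.0973]
lock 3.141592653589793 0 [-0.0735  0.3189 -0.2278  0.     -1.0241 -1.6443]
lock 3.141592653589793 -1.4 None
lock -3.141592653589793 0 [-0.0735  0.3189 -0.2278  0.     -1.0241 -1.6443]
lock -3.141592653589793 -1.4 None
-3.0 [ 0.1065  0.3037 -0.2782  0.     -0.9888 -1.5357]
-2.5 [ 0.1065  0.3037 -0.2782  0.     -0.9888 -1.0357]
-2.0 [ 0.1065  0.3037 -0.2782  0.     -0.9888 -0.5357]
-1.5 [ 0.1065  0.3037 -0.2782  0.     -0.9888 -0.0357]
-1.0 [ 0.1065  0.3037 -0.2782  0.     -0.9888  0.4643]
-0.5 [ 0.1065  0.3037 -0.2782  0.     -0.9888  0.9643]
0.0 [ 0.1065  0.3037 -0.2782  0.     -0.9888  1.4643]
0.5 [ 0.1065  0.3037 -0.2782  0.     -0.9888  1.9643]
1.0 [ 0.1065  0.3037 -0.2782  0.     -0.9888  2.4643]
1.5 [ 0.1065  0.3037 -0.2782  0.     -0.9888  2.9643]
2.0 [ 0.1065  0.3037 -0.2782  0.     -0.9888 -2.8189]
2.5 [ 0.1065  0.3037 -0.2782  0.     -0.9888 -2.3189]
3.0 [ 0.1065  0.3037 -0.2782  0.     -0.9888 -1.8189]
```

```bash
cat >> h.py <<'E'
def q(a): return [np.cos(a/2),np.sin(a/2),0,0]
def st(m=""):
    s=bot.read_state();print(m,round(s['t'],2),s['tcp_pos'],"F",s['contact_force'],"M",s['moment'],"w",round(s['width'],2),round(s['finger_force'],1));return s
E
python3 - <<'E'
from h import *
x,y,a=371.2,-319,.215
bot.line_to([183,600,400],400)
bot.move_ptp([x,y,380],q(a)); bot.move_gripper(50)
bot.line_to([x,y,82],220); st("at")
bot.move_gripper(0,40); st("grip")
bot.line_to([x,y,180],100); st("up")
for n in("scene","top"): cv2.imwrite(f"pics/{n}1.png",bot.camera(n)[:,:,::-1])
t=cv2.imread("pics/top1.png");s=cv2.imread("pics/scene1.png")
c=proj("scene",[x,y,170]).astype(int);d=proj("top",[x,y,150]).astype(int)
f=lambda im,c:cv2.resize(im[c[1]-60:c[1]+60,c[0]-50:c[0]+50],(400,480),interpolation=cv2.INTER_CUBIC)
cv2.imwrite("pics/crop2.png",np.hstack([f(s,c),f(t,d)]))
E
```

```text
Traceback (most recent call last):
plant.Unreachable: the arm cannot follow that straight line within its joint ranges
```

```bash
python3 - <<'E'
from h import *
x,y,a=371.2,-319,.215
print(st()['joint_pos'])
for z in(380,330,280,230,180,130,82): print(z,bot.solve_ik([x,y,z],q(a)))
E
```

```text
4.8 [ 371.2246 -319.003   379.9604] F [-0.6195 -0.0557 -0.0643] M [-0.0794 -0.0485  0.0413] w 50.14 0.0
[ 2.0291 -1.3748 -0.1102 -0.     -2.8353 -0.2432]
380 [ 2.029  -1.3747 -0.1102  0.     -2.8353 -0.2432]
330 [-0.3072 -0.0067 -0.2072  0.     -1.3703  2.093 ]
280 [-0.3072  0.0151 -0.2969  0.     -1.2588  2.093 ]
230 [-0.3072  0.0469 -0.3794  0.     -1.1445  2.093 ]
180 [-0.3072  0.0893 -0.4548  0.     -1.0267  2.093 ]
130 [-0.3072  0.1428 -0.5227  0.     -0.9053  2.093 ]
82 [-0.3072  0.2049 -0.5803  0.     -0.7855  2.093 ]
```

The solver picked a flipped arm posture for that move, and nothing was touched. I'll unwind back along the same path, then continue.

```bash
python3 - <<'E'
from h import *
x,y,a=371.2,-319,.215
bot.move_joints([2.029,-0.0067,-0.2072,0,-1.3703,-0.243]); st()
bot.move_joints([-.3072,-0.0067,-0.2072,0,-1.3703,2.093]); st()
bot.line_to([x,y,82],220); st("at")
bot.move_gripper(0,40); st("grip")
bot.line_to([x,y,180],100); st("up")
for n in("scene","top"): cv2.imwrite(f"pics/{n}1.png",bot.camera(n)[:,:,::-1])
t=cv2.imread("pics/top1.png");s=cv2.imread("pics/scene1.png")
c=proj("scene",[x,y,170]).astype(int);d=proj("top",[x,y,150]).astype(int)
f=lambda im,c:cv2.resize(im[c[1]-60:c[1]+60,c[0]-50:c[0]+50],(400,480),interpolation=cv2.INTER_CUBIC)
cv2.imwrite("pics/crop2.png",np.hstack([f(s,c),f(t,d)]))
E
```

```text
7.96 [-27.0171 488.5525 330.8607] F [-0.4034 -0.4856 -0.9179] M [-0.016   0.0342 -0.0249] w 49.95 0.0
 11.11 [ 371.58   -318.5549  329.9909] F [-0.703   0.0049 -0.5047] M [-0.0732  0.0288  0.0598] w 50.09 0.0
at 12.38 [ 371.934  -319.249    82.8745] F [0.2598 1.043  1.1971] M [-0.0642  0.0436 -0.0131] w 50.1 0.0
grip 13.11 [ 371.3817 -319.2883   82.0731] F [-1.0052 -3.0123 -0.7828] M [-1.0457 -0.0661 -0.0703] w 9.7 40.0
up 14.24 [ 370.7542 -318.7252  179.2925] F [-0.1111  0.4483 -0.5248] M [-0.021  -0.0515  0.0297] w 9.89 40.0
```

View pics/crop2.png

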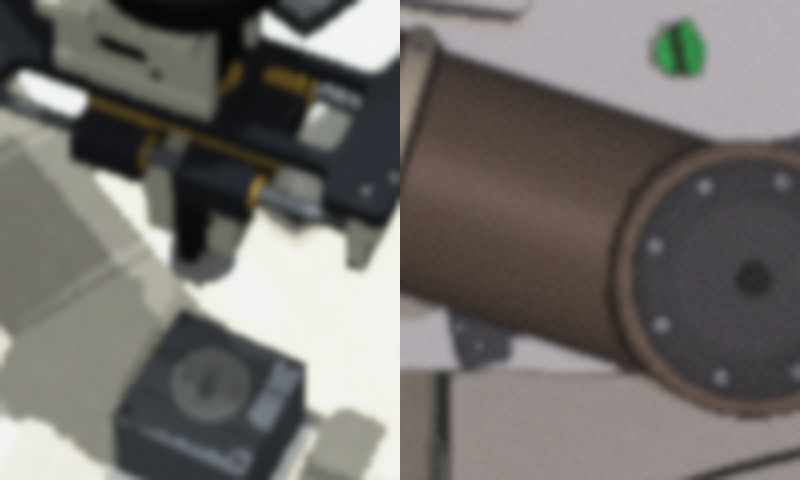

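The picture shows the key hanging straight in the fingers, with the bow at crop (190,225) and the isolator slot empty. Now I'll insert it, watching the force.

```bash
python3 - <<'E'
from h import *
x,y,a=568.9,-234.2,-.147
bot.line_to([x,y,215],200,q(a)); 
bot.line_to([x,y,165],120); st("above")
cv2.imwrite("pics/scene2.png",bot.camera("scene")[:,:,::-1])
for z in(159,156,153,150,147,144.5,142.5):
    bot.line_to([x,y,z],40); s=st(z)
    if s['contact_force'][2]>10: print("blocked");break
s=cv2.imread("pics/scene2.png");c=proj("scene",[x,y,140]).astype(int)
cv2.imwrite("pics/crop3.png",cv2.resize(s[c[1]-40:c[1]+40,c[0]-50:c[0]+50],(600,480),interpolation=cv2.INTER_CUBIC))
E
```

```text
above 16.15 [ 568.9752 -234.5667  165.4917] F [-0.6753  0.2693 -0.8056] M [-0.0085 -0.0732 -0.0209] w 9.78 40.0
159 16.5 [ 568.8175 -234.1863  159.0173] F [ 0.1452 -0.3705 -0.5246] M [-0.0691 -0.0156  0.0072] w 10.13 40.0
156 16.75 [ 568.7623 -234.1536  155.8012] F [-0.154  -0.9068 -0.6601] M [-0.0047 -0.0074  0.0503] w 9.69 40.0
153 17.0 [ 568.7436 -234.1735  152.7286] F [ 0.883   0.4737 -0.5638] M [-0.0581  0.0453 -0.0175] w 9.99 40.0
150 17.25 [ 568.7331 -234.1745  149.7193] F [ 0.4113  0.1135 -1.0154] M [-0.0396  0.0604  0.0186] w 9.7 40.0
147 17.5 [ 568.7417 -234.1956  146.7636] F [ 0.2183  0.0882 -1.1066] M [-0.0287  0.0023  0.0185] w 9.69 40.0
144.5 17.75 [ 568.799  -234.1703  144.3055] F [-0.8296 -1.2118 -0.277 ] M [-0.0273  0.029  -0.0455] w 9.65 40.0
142.5 18.0 [ 568.7941 -234.1966  142.355 ] F [-0.1919  0.629  -0.4418] M [-0.045   0.0309 -0.0503] w 9.71 40.0
```

The key slid in freely. I'll seat it until the collar meets the bezel, then turn it.

```bash
python3 - <<'E'
from h import *
x,y,a=568.9,-234.2,-.147
for z in(141.5,140.5,139.5,138.5):
    bot.line_to([x,y,z],40); s=st(z)
    if s['contact_force'][2]>6: break
z0=max(z,s['tcp_pos'][2]-.3)
for d in(.4,.8,1.1,1.25,1.38,1.45):
    bot.move_ptp([x,y,z0],q(a-d)); s=st(d); 
    if abs(s['moment'][2])>1.2: print("stop");break
E
```

```text
141.5 18.25 [ 569.0756 -234.2454  141.9347] F [-0.8732 -0.0843  2.9908] M [0.192  0.3136 0.0037] w 9.51 40.0
140.5 18.5 [ 569.1402 -234.2933  141.8719] F [-3.2329  1.712  10.1554] M [ 0.8331  1.284  -0.0134] w 9.85 40.0
0.4 18.97 [ 569.7072 -233.8507  141.9078] F [2.558  3.9839 2.6825] M [ 1.432  -0.7322  0.0522] w 9.55 40.0
0.8 19.43 [ 569.7079 -234.0213  141.9261] F [3.2183 3.3032 3.3775] M [ 1.5804 -1.3167  0.0479] w 9.49 40.0
1.1 19.82 [ 569.6437 -234.1228  141.9335] F [3.8826 3.4187 3.2532] M [ 1.5201 -1.5455  0.0374] w 10.32 40.0
1.25 20.09 [ 569.6055 -234.168   141.913 ] F [3.5334 3.4313 3.063 ] M [ 1.5098 -1.5667  0.0778] w 9.94 40.0
1.38 20.34 [ 569.68   -234.3045  141.9185] F [4.3978 2.816  3.2285] M [ 1.2302 -1.7714  0.2194] w 9.33 40.0
1.45 20.59 [ 569.6618 -234.386   141.9286] F [5.0076 2.7142 3.0379] M [ 0.967  -1.9445  0.5215] w 9.74 40.2
```

```bash
python3 - <<'E'
from h import *
x,y,a=568.9,-234.2,-.147
bot.move_ptp([x,y,141.6],q(a-1.5)); s=st(1.5)
p=s['tcp_pos']
bot.line_to([569.5,-234.2,141.6],40)
bot.move_gripper(40); bot.line_to([569.5,-234.2,230],200); st()
bot.line_to([584.4,-130.4,230],200,q(-1.0)); st()
for n in("scene","top"): cv2.imwrite(f"pics/{n}3.png",bot.camera(n)[:,:,::-1])
t=cv2.imread("pics/top3.png");s=cv2.imread("pics/scene3.png")
f=lambda im,c:cv2.resize(im[c[1]-45:c[1]+45,c[0]-50:c[0]+50],(400,360),interpolation=cv2.INTER_CUBIC)
cv2.imwrite("pics/crop4.png",np.hstack([f(s,(335,245)),f(t,(345,235))]))
E
```

```text
1.5 20.84 [ 569.6242 -234.4378  141.9373] F [5.154 2.499 2.675] M [ 0.7497 -1.9595  0.7359] w 9.7 40.8
 22.41 [ 569.4774 -234.0612  230.4885] F [-0.0078  0.0726 -0.7632] M [ 0.0993 -0.032   0.0215] w 39.89 0.0
 23.21 [ 584.0535 -130.6285  229.37  ] F [-0.0239 -0.0369 -0.2562] M [ 0.0467 -0.0518  0.0186] w 39.56 0.0
```

View pics/crop4.png

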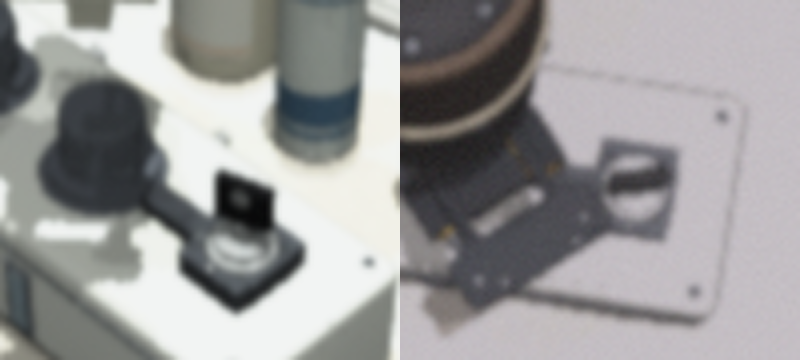

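The scene crop shows the bow at (245,200), turned about 75°, and the key seated with the plug rotated. Before gripping the cap I'll check gripper-body clearance to the tall bottles.

```bash
python3 - <<'E'
from h import *
t=cv2.imread("pics/top0.png");s=cv2.imread("pics/scene0.png")
N=np.array([584.4,-130.4])
for n,a,b,z in(("cond",(343,133),(275,122),253),("spray",(368,172),(319,141),196)):
    for P in(onz("scene",a,z),onz("top",b,z)): 
        d=P[:2]-N;print(n,P,np.hypot(*d),np.arctan2(d[1],d[0]))
for c,r in((keytop(cv2.imread("pics/top3.png"),(394-5,224,30,30),0) if 0 else (0,0)),): pass
for n,c,r in(("cond",onz("top",(275,122),253)[:2],37),("spray",onz("top",(319,141),196)[:2],27)):
    for a in np.arange(-2.6,1.6,.2):
        R=np.array([[np.cos(a),np.sin(a)],[-np.sin(a),np.cos(a)]]);v=np.abs(R@(c-N)); e=np.hypot(*np.clip(v-[39,97],0,None))-r
        if e<12: print(n,"yaw",round(a,1),"gap",round(e,1))
E
```

```text
cond [783.0479 -71.6079 253.    ] 207.1653651250114 0.2877474633629815
cond [789.6464 -63.0968 253.    ] 215.99955091885127 0.3168654139277658
spray [ 760.5527 -157.2993  196.    ] 178.194705028126 -0.15153386003718414
spray [ 766.8103 -154.3837  196.    ] 183.9802453793067 -0.13073232849895278
```

No bottle is within reach of the gripper body at any yaw, so I'll grip the cap and try both senses.

```bash
python3 - <<'E'
from h import *
x,y,a=584.4,-130.4,-1.4
bot.move_gripper(80); bot.move_ptp([x,y,200],q(a)); bot.line_to([x,y,117],120); st("at")
bot.move_gripper(0,50); s=st("grip"); 
base=s['moment'][2]; sense=0
for sg in(1,-1):
    for d in(.1,.2,.3,.4,.5):
        bot.move_ptp([x,y,117],q(a+sg*d)); s=st(sg*d)
        if abs(s['moment'][2]-base)>.5: break
    else: sense=sg;break
    bot.move_ptp([x,y,117],q(a))
print("sense",sense)
E
```

```text
at 25.47 [ 585.0421 -130.4689  117.8146] F [0.0965 0.4361 0.1284] M [ 0.0621 -0.0079  0.0128] w 80.15 0.0
grip 26.12 [ 584.4314 -130.4073  117.1918] F [-1.2403  0.168   2.2984] M [ 0.236   0.2758 -0.0047] w 46.48 50.0
0.1 26.38 [ 584.6164 -130.4485  117.2106] F [ 0.4321 -0.6756  3.1408] M [ 0.0772  0.0583 -0.0282] w 46.36 50.0
0.2 26.62 [ 584.6201 -130.4259  117.206 ] F [-0.1397 -0.6532  2.6082] M [ 0.0665 -0.0621 -0.0737] w 46.85 50.0
0.3 26.88 [ 584.4487 -130.144   117.1409] F [-1.4541  3.0757  4.8739] M [ 1.0817  0.3438 -0.9303] w 46.74 50.0
-0.1 27.52 [ 584.6023 -130.5272  117.1801] F [-0.0223 -0.105   3.8808] M [-0.1198 -0.0408 -0.0122] w 46.64 50.0
-0.2 27.77 [ 584.5649 -130.4742  117.1627] F [-0.278   0.0191  4.064 ] M [-0.0544 -0.0486 -0.0715] w 46.77 50.0
-0.3 28.02 [ 584.5349 -130.4391  117.1435] F [ 0.0982 -0.9841  5.3621] M [-0.0133 -0.0482 -0.0488] w 46.51 50.0
-0.4 28.27 [ 584.5086 -130.4206  117.1355] F [ 0.3945 -0.615   4.7179] M [ 0.0843 -0.0641 -0.0356] w 46.81 50.0
-0.5 28.52 [ 584.5221 -130.3845  117.151 ] F [-0.2509  0.3702  5.0291] M [ 0.1149 -0.0362 -0.0092] w 46.26 50.0
sense -1
```

Counter-clockwise hits a stop after about 0.25 rad and clockwise runs free, so it's a left-hand thread. I'll finish the turn and lift.

```bash
python3 - <<'E'
from h import *
x,y,a=584.4,-130.4,-1.4
for d in(1.0,1.6):
    bot.move_ptp([x,y,117],q(a-d)); s=st(d)
for z in(121,130,145,187):
    bot.line_to([x,y,z],60); s=st(z)
    if s['contact_force'][2]<-15: print("held");break
bot.pause(.3)
for n in("scene","top"): cv2.imwrite(f"pics/{n}5.png",bot.camera(n)[:,:,::-1])
s=cv2.imread("pics/scene5.png");cv2.imwrite("pics/crop5.png",cv2.resize(s[150:320,230:400],(600,600),interpolation=cv2.INTER_CUBIC))
E
```

```text
1.0 29.07 [ 584.4997 -130.3772  117.1575] F [-0.163   0.6367  4.5666] M [ 0.0745 -0.0584 -0.0692] w 46.44 50.0
1.6 29.69 [ 584.5474 -130.3497  117.1541] F [-0.0362  1.6001  5.0336] M [ 0.0824 -0.1414 -0.0289] w 46.48 50.0
121 29.94 [ 584.061  -130.2713  120.674 ] F [ 0.7565 -0.0539 -0.249 ] M [ 0.1338 -0.4712 -0.0739] w 46.83 50.0
130 30.24 [ 584.1336 -130.4206  130.3356] F [ 0.6351  0.6281 -1.6345] M [ 0.052  -0.1272 -0.0241] w 46.6 50.0
145 30.64 [ 584.6044 -130.3607  145.5958] F [ 0.9104 -0.373  -1.4693] M [-0.007  -0.0807 -0.0199] w 46.48 50.0
187 31.49 [ 584.1422 -130.3343  186.7118] F [-0.215  -0.5852 -0.5627] M [ 0.0406 -0.1017 -0.0162] w 46.55 50.0
```

View pics/crop5.png

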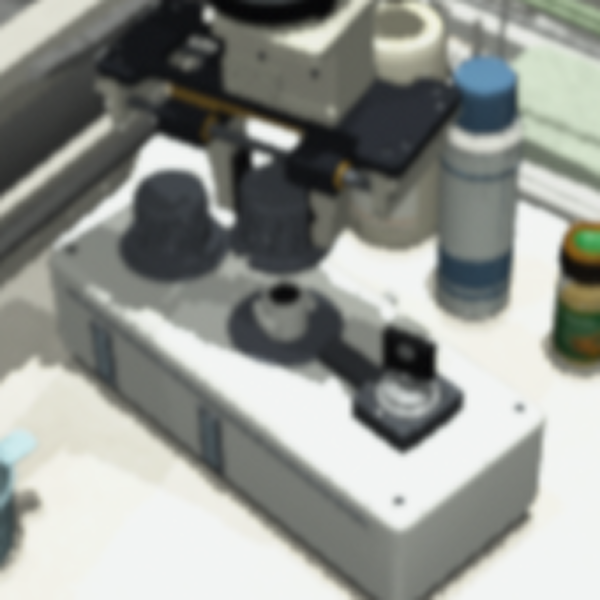

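The cap hangs level at crop (275,215) above its open neck at (285,305). It is about 70 mm up, the key is still in the lock at (410,370), and nothing else has been disturbed. I'm handing in.

```bash
python3 -c "
from h import *
st();print(bot.close_job())"
```

```text
31.89 [ 584.3647 -130.4118  186.813 ] F [ 0.2853 -0.7124 -0.2352] M [ 0.0206 -0.1518 -0.0419] w 46.3 50.0
the job is handed in; nothing more can be done
None
```

I handed the job in at about 32 s: the key is seated and turned in the lock, and the cap (left-hand thread, loosened clockwise) is held about 70 mm above its open neck. The hand-in returned no verdict.

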